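# Fit the seal die in the book embosser the right way round and clamp it

### The job

Get the desk embosser ready to stamp books: take the seal die from the cork mat, lower it gently into the nest of the press and turn the clamp fully home so that the die is held down flat. Underneath, the die is open at one end and has a rib at the other; the open end must go over the key, towards the clamp. Nothing outside shows which end is which, so feel for it, and turn the die end for end if it stands on the key instead of going down. Do not force anything and leave the other things on the table where they are.

Things in the scene. Friction and masses are not known exactly. Their poses are not given: they have to be found in the camera images.
- seal_die: the die: plain aluminium block, 70 mm long (its x) x 36 wide (y) x 26 high, with a brass seal disc (26 mm across, 2 mm proud) on top; about 0.2 kg. Origin: centre of its underside, z up. Looks the same from both ends: the open end may be +x or -x, differs each time, and this pose does not tell which. Starts flat on the mat. Grasp it across its width at mid length
- die_under (a point): middle of the die's underside (same point and axes as the die). The underside is a cavity 54 x 24 mm, 9 deep, inside a rim. A cross rib 8 mm thick spans it, reaching to 0.8 mm from the rim's level, somewhere under ONE half of the length (rib centre 0 to 13 mm from the middle); under the other half the cavity is open. It can only be felt
- die_mat: cork mat 130 x 120 x 4 mm, fixed, left or right of the press, on which the die starts; origin: centre of its underside
- press: the desk embosser, fixed: dark base 206 x 96 mm. Origin on the table under the middle of the nest; x points to the lever, y left, z up. At its back a yoke (from x = 81 mm, 103 mm high) carries the lever, swung up and leaning away from the nest to 0.21 m high and x = 215 mm
- nest (a point): middle of the nest's floor, 24 mm above the table; axes as the press. The die lies in it lengthwise along x. Guides 10 mm high with flared lips to 17 mm: at both ends (inner faces at x = +-36.5 mm) and at the corners of the long sides (inner faces y = +-19.5 mm, only from x = 24 to 36 mm at either end, so fingers have 48 mm of room at mid length)
- key (a point): top middle of the fixed steel index key, 17 mm long (nest x = -22 to -5 mm, the clamp end) x 11 wide x 7.8 high over the nest's floor, top edges bevelled. With the die's open half over it the die goes down over it; with the rib on it that end of the die stands 7 mm or more high (if the rib is within 2 mm of the middle, either way round may go down)
- lift (a point): top of a sprung brass lift pad in the nest's floor under the die's end wall, at nest x = -31 mm: stands 2.5 mm proud, 3 N, 4 N when pushed flush (for lifting the die out). A rightly fitted die, not yet clamped, rests with its clamp end 2.5 mm high
- clamp (a joint): quarter-turn clamp on a post before the nest, axis vertical. 0 = open (wing to the left, clear of the nest), grows clockwise seen from above, 1.4 rad = stop, fully home (wing over the die's end). Starts at 0 to 0.2; stays where left (0.06 N m). The wing's underside is 26.4 mm over the nest floor, its leading edge ramped 4 mm up: it cams down a die 2.5 mm high, but strikes one 7 mm high
- clamp_bar (a point): centre of the clamp's upright steel grip bar, on its axis (nest x = -59 mm), 52 mm above the nest's floor: 46 mm long (x of this frame, the way the wing points) x 11 thick (y) x 24 high (38 to 62 mm above the nest's floor). Grasp it from above across its thickness
- card_pack: bystander: banded pack of postcards, 109 x 151 x 19 mm, on the other side of the press from the mat; origin: centre of its underside
- mug: bystander: white mug 101 mm high; origin: centre of its underside
- candle: bystander: candle in a glass, 90 mm high; origin: centre of its underside
- globe_blue: bystander: snow globe with a blue foot, 65 mm high; origin: centre of its underside
- globe_brown: bystander: snow globe with a brown foot, 60 mm high; origin: centre of its underside
- pen: bystander: black pen, 145 mm long, lying in front of the press; origin: centre of its underside
- tape: bystander: roll of tape, 48 mm high; origin: centre of its underside
- music_box: bystander: wooden music box, 44 mm high; origin: centre of its underside
There are look-alikes about, which are no part of the job. Several things look just like the seal_die: the one meant starts farthest from the robot's base.

How it is judged:
On the way:
1. the die lies in the nest with its open half over the key, the clamp still open (z of seal_die in the frame of nest below 0.003 m and horizontal distance between seal_die and nest below 0.004 m and angle between seal_die's own z axis and vertical below 0.07 rad and angle between the x axis of seal_die and the x axis of nest, either way round below 0.09 rad and value of joint clamp below 0.5 rad), for 0.2 s.
At the end, for the whole second after the job is handed in: the die lies in the nest, lengthwise, flat (tilt under 0.02 rad) and down on the floor within 1 mm, and the clamp is turned home over it (past 1.25 of 1.4 rad), all at rest (z of seal_die in the frame of nest between -0.002 and 0.001 m and horizontal distance between seal_die and nest below 0.004 m and angle between seal_die's own z axis and vertical below 0.02 rad and angle between the x axis of seal_die and the x axis of nest, either way round below 0.09 rad and value of joint clamp above 1.25 rad and linear speed of seal_die below 0.01 m/s); the robot touches nothing.
It fails at once if the die is forced or dropped into the press (more than 45 N between them) (contact force between seal_die and press above 45 N).
It fails at once if another thing on the table is moved (more than 20 mm) (distance of any of card_pack, mug, candle, globe_blue, globe_brown, pen, tape, music_box from where it was at the start of the episode above 0.02 m).
It also fails if it takes over 64 s, if anything falls off the work surface, if the arm or the gripper's body presses on something with over 40 N, if the wrist force passes 120 N, or if a joint passes its speed limit or range.

### The arm

A 7-joint arm with a two-finger parallel gripper is mounted at the origin on a cart in front of the work surface, level with it; the furniture and walls round the work are solid. World frame = base frame: x ahead of the robot, y to its left, z up, the work surface at z = 0. Lengths are in m, angles in rad, forces in N, time in s.
With the tool pointing down it reaches from about 0.4 to 0.875 m from the base axis. Payload 6.5 kg.
Tool frame: the origin (TCP) lies at the very end of the fingers, on their centre line; the grasp point (between the pads) lies 19 mm behind it; z points along the fingers, y is the line along which they close (so a half turn about z gives the same grasp; the last joint's range is limited). The gripper opens to 85 mm and grips with 20 to 120 N. Pads are 22 mm wide; open, the fingers measure 114 mm over their backs; the gripper's body (76 mm by 85 mm) begins 54 mm behind the grasp point. The pads swing forward as they close: fully open they stand 13 mm farther back than shut.
Start: joints at [1.146, 0.536, -0.004, 1.538, 0.003, 1.067, -0.071], TCP at [0.228, -0.609, 0.211] pointing down, gripper open.
Joint ranges: [-2.7, 2.7], [-0.37, 2.16], [-1.27, 1.26], [0.24, 2.4], [-1.31, 4.45], [0.19, 1.91], [-2.76, 2.76]. Speed limits (rad/s): [2.39, 2.39, 3.14, 3.14, 3.14, 3.14, 3.14].

### API

Orientations are given as a unit quaternion [w, x, y, z].
In Python, from plant import env gives the robot as it stands.
- The arm moves only by the tool carry_out, never from a script. Its argument "targets" is a list of rows, each a list of 3 entries, a list of its own where there are three numbers: the opening, from -1 (shut) to 1 (fully open), then the shift along the tool's x, y, z in m, then the turn, a rotation vector about the tool's x, y, z in degrees. A call has 1 to 12 rows; each row is the pose to reach, as a shift and turn from the pose commanded when the call began, along the tool's axes at that moment; what a row does not reach only later rows make up. A row lasts 1/10 s, in which the tool goes at most 50 mm and 8.59 degrees, less where a joint would pass 70% of its speed; a pose out of reach is approached as far as the arm can. A call with a gripper value outside its range is refused whole. The fingers move at their own pace and stop on an object; the grip force is fixed at half the most. Time passes only in rows, so rows that repeat a pose let the fingers close. It gives the time, the measured TCP pose, the force, the opening and the grip force at its end, in the units of the state.
- env.get_obs(): the state, without advancing time (a new reading comes with each control period).
- env.grab_frame(name): name is "scene" or "top"; returns the picture (480x640x3 uint8, red, green, blue); there is no depth.
- env.calibration(name): a dict with "camera_matrix" (3x3 intrinsics, pixels), "rvec" (rotation vector, rad) and "tvec" (3), from world to camera coordinates, as OpenCV has them. Camera axes: x right, y down, z forward; pixel columns grow to the right and rows downward; lengths in m; the calibration is good to about 2 mm. A picture is of the moment at which its call begins. calibration takes no time and is no camera call.
- env.finish_job(): hands the job in; it is judged then, once.
Trained networks look in the newest picture that a camera, given by its name, has taken for a name from the list of things; names that differ only in an ending like _2 or _b are one class to them, and where a whole thing is asked for, a point or a joint stands for the part that bears it (a point fixed in the world has none). Each returns a list of dicts, best first, with "p" (0 to 1); they miss things now and then, are a little off and sometimes report something else, mostly with a low value. They report only what shows in the picture. A call takes as long as a camera call. They do not tell look-alikes from the thing itself.
- env.recognise(query, camera): "centre" ([column, row] in pixels, amid what is visible of it).
The state is a dict: "time": time; "q": joint angles; "joint_vel": joint speeds; "joint_torque": joint torques, N m; "tool_pos": TCP position; "orientation": TCP orientation; "wrist_force": force on the tool from outside, world axes, zero at the start; "wrist_torque": the same for the moment, N m; "grip_width": finger opening in m; "gripper_force": force on a finger pad.
Only numpy, scipy, OpenCV 4.12 (cv2) and the standard library are available. Lean on these libraries where they do the work, as an engineer would, in place of code of your own. Each camera call takes 0.05 s, during which the arm holds its last target. There are 200 camera calls.

## Working session

There is one attempt and no reset: what is moved stays moved. The work goes in short steps, Python scripts to look and compute and a tool call to move; the robot and the scene stay as the last step left them, time stands still between calls to the robot, and variables do not carry over. Pictures are saved under pics/ and viewed, at most 10 in all, crops included, and the job is handed in when it is done.

Besides the shell and the picture viewer there is one more tool, called after "Emit:" by a JSON object that holds its "fn" and its "kwargs", one argument or row to a line. carry_out: Moves the arm, as the interface text tells. Its arguments: {"type":"object","properties":{"targets":{"type":"array"}},"required":["targets"]}

```bash
mkdir -p pics; ls; cat > h.py <<'E'
import numpy as np, cv2
from plant import env
def cam(n):
    c=env.calibration(n); K=np.array(c["camera_matrix"],float);R=cv2.Rodrigues(np.array(c["rvec"],float))[0];t=np.array(c["tvec"],float).ravel()
    return K,R,t
def proj(n,P):
    K,R,t=cam(n);p=K@(R@np.array(P,float).T+t[:,None] if np.ndim(P)>1 else (R@np.array(P,float)+t)[:,None]);return (p[:2]/p[2]).T
def onz(n,uv,z):
    K,R,t=cam(n);d=R.T@np.linalg.inv(K)@np.array([uv[0],uv[1],1.]);o=-R.T@t
    return o+d*(z-o[2])/d[2]
def tri(uv1,uv2,a="scene",b="top"):
    A=[];B=[]
    for n,uv in((a,uv1),(b,uv2)):
        K,R,t=cam(n);d=R.T@np.linalg.inv(K)@np.array([uv[0],uv[1],1.]);d/=np.linalg.norm(d);o=-R.T@t
        M=np.eye(3)-np.outer(d,d);A.append(M);B.append(M@o)
    return np.linalg.lstsq(np.vstack(A),np.hstack(B),rcond=None)[0]
E
python3 - <<'E'
from h import *
for n in("scene","top"):
    f=env.grab_frame(n);cv2.imwrite(f"pics/{n}0.png",f[:,:,::-1])
    K,R,t=cam(n);print(n,(-R.T@t).round(3),K[0,0])
    for q in("seal_die","die_mat","press","clamp_bar","card_pack","mug","pen"):
        print(q,[(np.round(d["centre"]).tolist(),round(d["p"],2)) for d in env.recognise(q,n)][:5])
o=env.get_obs();print(o)
E
```

```text
pics
scene [-0.341  0.592  0.737] 511.82233881332104
seal_die [([283.0, 312.0], 0.68), ([222.0, 336.0], 0.66)]
die_mat [([232.0, 339.0], 0.59), ([290.0, 257.0], 0.49), ([353.0, 307.0], 0.48)]
press [([294.0, 258.0], 0.94)]
clamp_bar [([310.0, 265.0], 0.83)]
card_pack [([405.0, 248.0], 0.78), ([374.0, 200.0], 0.54)]
mug [([376.0, 201.0], 0.66)]
pen [([352.0, 308.0], 0.62)]
top [ 0.327 -0.055  1.507] 579.83345064365
seal_die [([197.0, 246.0], 0.91), ([255.0, 254.0], 0.63), ([396.0, 162.0], 0.24)]
die_mat [([208.0, 249.0], 0.57)]
press [([311.0, 200.0], 0.81)]
clamp_bar [([300.0, 233.0], 0.66)]
card_pack [([411.0, 253.0], 0.81)]
mug [([442.0, 167.0], 0.65)]
pen [([322.0, 282.0], 0.74), ([458.0, 211.0], 0.42)]
{'time': 0.8, 'q': array([ 1.14582711,  0.53640347, -0.00439146,  1.53789943,  0.00260194,
        1.06731485, -0.07119565]), 'joint_vel': array([ 0.00095964, -0.00031251,  0.00013777, -0.00111092, -0.00038344,
       -0.0004654 , -0.00047405]), 'joint_torque': array([ 4.13027092e-04, -5.83276784e+01,  1.04766916e+00, -2.59428352e+01,
        1.22582103e-02,  1.82641321e-03,  1.28533480e-05]), 'tool_pos': array([ 0.2282186 , -0.60860473,  0.21068794]), 'orientation': array([-5.11858736e-06,  9.83950604e-01,  1.78441051e-01, -1.92684084e-05]), 'wrist_force': array([ 0.27601653,  0.07746893, -0.4450375 ]), 'wrist_torque': array([ 0.04863376, -0.01905228,  0.0606634 ]), 'gripper_force': 0.0, 'grip_width': 0.08531115329929916}
```

View pics/scene0.png

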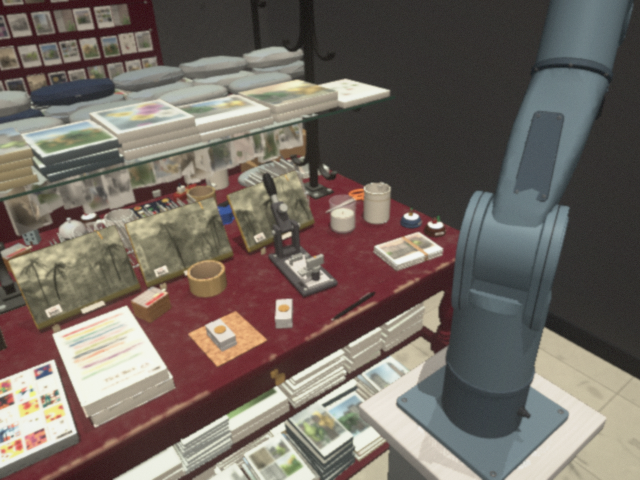

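View pics/top0.png

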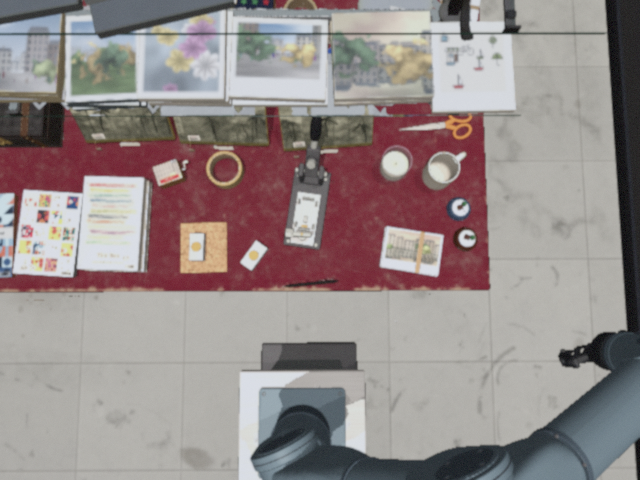

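The pictures show the die on the mat: top (197,247), scene (221,333). A look-alike stands off the mat at top (254,255) and scene (284,313), nearer the base. The press is at top (306,210), and the shelf overhangs at the back. Next I'll crop these for detail.

```bash
python3 - <<'E'
from h import *
t=cv2.imread("pics/top0.png");s=cv2.imread("pics/scene0.png")
a=cv2.resize(t[110:290,170:340],None,fx=4.4,fy=3.3,interpolation=cv2.INTER_CUBIC)
a=cv2.resize(t[105:255,275:335],None,fx=4,fy=4,interpolation=cv2.INTER_CUBIC)
b=cv2.resize(t[215:280,172:275],None,fx=4,fy=4,interpolation=cv2.INTER_CUBIC)
c=cv2.resize(s[235:300,260:345],None,fx=4,fy=4,interpolation=cv2.INTER_CUBIC)
im=np.zeros((600,660,3),np.uint8);im[:,:240]=a;im[:260,244:656]=b;im[264:524,244:584]=c
cv2.imwrite("pics/crop.png",im)
p=tri((221,327),(197,246));print("die",p);print("die@.03",onz("top",(197,246),.03),onz("scene",(221,330),.03))
print("bar",tri((310,265),(300,233)))
E
```

```text
die [0.46749428 0.26475725 0.03070475]
die@.03 [0.46750931 0.26482843 0.03      ] [0.45971977 0.26911855 0.03      ]
bar [0.49829093 0.00266674 0.05957672]
```

View pics/crop.png

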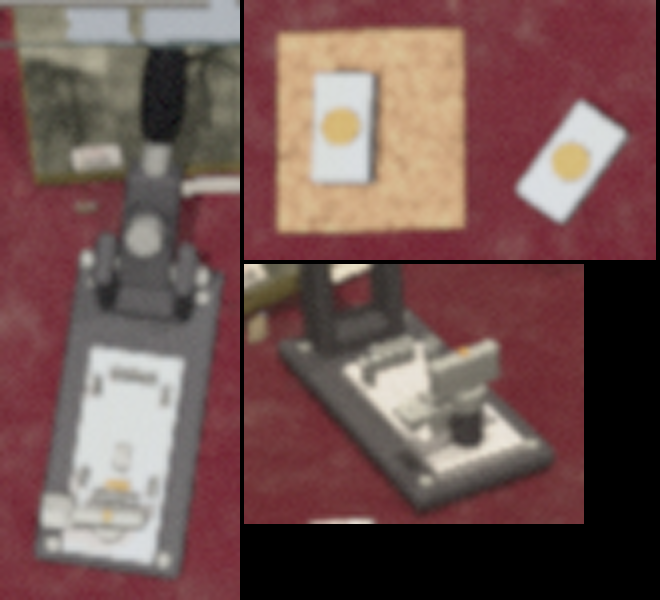

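The crop shows the nest and its corner guides clearly: image centre near top (306,214), wing to the left, brass lift pad at about (304,226). I'll average a few frames and enlarge them to get sub-pixel positions.

```bash
python3 - <<'E'
from h import *
A={n:np.mean([env.grab_frame(n).astype(np.float32) for _ in range(5)],0) for n in("top","scene")}
np.savez("avg.npz",**A)
def up(im,x0,x1,y0,y1,f): return cv2.resize(im[y0:y1,x0:x1],None,fx=f,fy=f,interpolation=cv2.INTER_CUBIC).clip(0,255).astype(np.uint8)[:,:,::-1]
a=up(A["top"],280,335,165,252,6);b=up(A["scene"],265,345,240,300,5)
im=np.zeros((600,800,3),np.uint8);im[:a.shape[0],:a.shape[1]]=a;im[:b.shape[0],380:380+b.shape[1]]=b
cv2.imwrite("pics/crop2.png",im)
# die silhouettes: whitish on cork
for n,(x0,x1,y0,y1) in dict(top=(180,228,222,272),scene=(190,265,312,362)).items():
    p=A[n][y0:y1,x0:x1]; m=(p[...,2]>150).astype(np.uint8) 
    k,l,st,ce=cv2.connectedComponentsWithStats(m);i=1+np.argmax(st[1:,4])
    pts=np.argwhere(l==i)[:,::-1]+[x0,y0]
    print(n,st[i],ce[i]+[x0,y0],cv2.minAreaRect(pts.astype(np.float32)))
    # seal disc: blue low, compared to orange, inside hull
    h=cv2.convexHull((pts-[x0,y0]).astype(np.int32));hm=np.zeros_like(m);cv2.fillConvexPoly(hm,h,1);hm=cv2.erode(hm,np.ones((3,3)))
    w=(hm>0)*np.clip((p[...,0]-p[...,2])-40,0,None);yy,xx=np.mgrid[y0:y1,x0:x1]
    print(" disc",(w*xx).sum()/w.sum(),(w*yy).sum()/w.sum(),(w>0).sum())
E
```

```text
top [  8  10  16  29 368] [195.49456522 246.39130435] ((195.5, 246.0), (28.0, 15.0), 90.0)
 disc 195.61210352514854 246.17331390714628 70
scene [ 15   7  30  24 318] [220.12893082 330.37421384] ((219.76791381835938, 329.8377380371094), (27.09041404724121, 16.708826065063477), 47.48955154418945)
 disc 219.53655953109893 329.02701358990106 93
```

View pics/crop2.png

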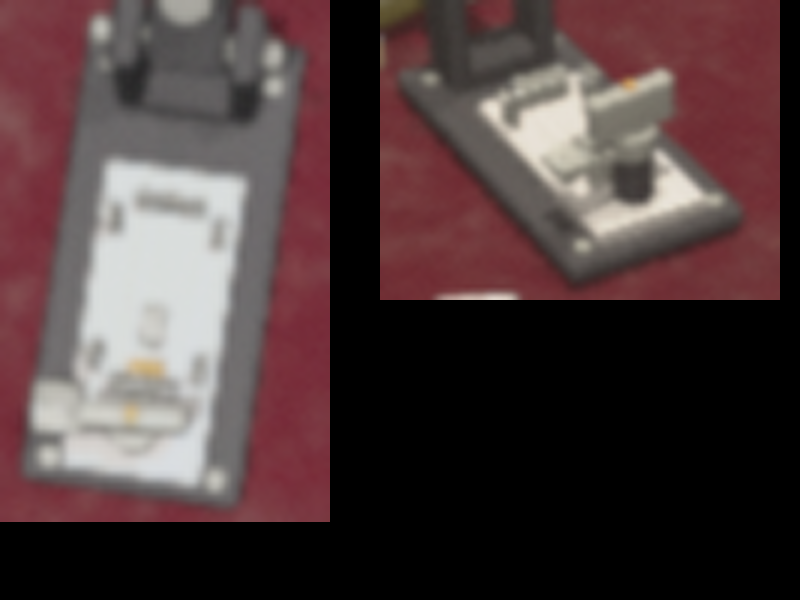

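Enlarged averages: guides at crop (115,218), (217,234), (95,355), (199,370). The bar's orange mark is at top-crop (131,413) and scene-crop (629,85). The wing points left, so the clamp is open. Now I'll fit the press pose.

```bash
cat > fit.py <<'E'
from h import *
from scipy.optimize import least_squares
T=lambda u,v:((u+.5)/6-.5+280,(v+.5)/6-.5+165)
S=lambda u,v:((u-380+.5)/5-.5+265,(v+.5)/5-.5+240)
print("bar mark",tri(S(629,85),T(131,413)))
print("disc",tri((219.54,329.03),(195.61,246.17)),onz("top",(195.61,246.17),.032),onz("scene",(219.54,329.03),.032))
print("die ends",onz("top",(195.5,231.7),.03),onz("top",(195.5,260.3),.03))
obs=[("top",(30,20.5,33),T(115,218),1),("top",(30,-20.5,33),T(217,234),1),("top",(-30,20.5,33),T(95,355),1),("top",(-30,-20.5,33),T(199,370),1),
("top",(-59,0,86),T(131,413),1),("top",(-31,0,26.5),T(146,367),1),("top",(-13.5,0,31.8),T(153,325),1),("scene",(-59,0,86),S(629,85),1)]
def P(p,l): c,s=np.cos(p[2]),np.sin(p[2]);l=np.array(l)/1e3;return [p[0]+c*l[0]-s*l[1],p[1]+s*l[0]+c*l[1],l[2]]
f=lambda p:np.concatenate([(proj(n,P(p,l))[0]-uv)*w for n,l,uv,w in obs])
r=least_squares(f,[.55,0,-.1],x_scale=[.01,.01,.01],loss="soft_l1");print(r.x,np.degrees(r.x[2]));print(f(r.x).reshape(-1,2).round(2))
c=[onz("top",T(*q),.024) for q in((103,160),(247,178),(63,462),(200,487))]
print("plate ctr line",(c[0]+c[1])/2,(c[2]+c[3])/2,np.degrees(np.arctan2(*((c[0]+c[1]-c[2]-c[3])[[1,0]]))),np.linalg.norm(c[0]-c[1]),np.linalg.norm(c[0]-c[2]))
E
python3 fit.py
```

```text
bar mark [ 0.49263614 -0.0039474   0.08369812]
disc [0.46731308 0.26889643 0.02753528] [0.46689431 0.26792414 0.032     ] [0.46221956 0.27092598 0.032     ]
die ends [0.50430187 0.26955601 0.03      ] [0.43096501 0.26775727 0.03      ]
[ 0.55007418 -0.01264012 -0.15111551] -8.658280787652906
[[ 0.81  0.1 ]
 [-0.45 -0.24]
 [ 0.57  0.1 ]
 [-0.95 -0.06]
 [ 0.    0.34]
 [-0.   -0.02]
 [-0.2   0.03]
 [-0.03 -0.65]]
plate ctr line [ 0.60609475 -0.02033938  0.024     ] [ 0.47331384 -0.00174923  0.024     ] -7.969958702798788 0.0628438642844603 0.13241444175907444
```

```bash
cat >> h.py <<'E'
from scipy.spatial.transform import Rotation as Ro
def pose():
    o=env.get_obs();w,x,y,z=o["orientation"];return np.array(o["tool_pos"]),Ro.from_quat([x,y,z,w]),o
def go(p,yaw):  # tool-axis shift (mm) and turn (deg) to world p, tool-x yaw (deg), pointing down
    p0,R0,o=pose();a=np.radians(yaw)
    Rt=Ro.from_matrix(np.array([[np.cos(a),np.sin(a),0],[np.sin(a),-np.cos(a),0],[0,0,-1]]))
    print("to",p,yaw,"shift",R0.inv().apply(np.array(p)-p0).round(4),"turn",np.degrees((R0.inv()*Rt).as_rotvec()).round(2))
def st():
    p,R,o=pose();x=R.apply([1,0,0]);print("t",round(o["time"],2),"p",p.round(4),"yaw",np.degrees(np.arctan2(x[1],x[0])).round(2),"z",R.apply([0,0,1]).round(4),"F",o["wrist_force"].round(1),"M",o["wrist_torque"].round(2),"q",o["q"].round(2),"g",round(o["grip_width"],4),round(o["gripper_force"],1))
E
python3 - <<'E'
from h import *
A=np.load("avg.npz")["top"];x0,x1,y0,y1=183,210,225,270
p=A[y0:y1,x0:x1,2];w=np.clip(p-110,0,90)
m=(w>0).astype(np.uint8);k,l,s,c=cv2.connectedComponentsWithStats(m);i=1+np.argmax(s[1:,4]);w=w*(l==i)
yy,xx=np.mgrid[y0:y1,x0:x1];q=np.array([onz("top",(a,b),.03)[:2] for a,b in zip(xx.ravel(),yy.ravel())]);w=w.ravel()
mu=(w[:,None]*q).sum(0)/w.sum();C=np.cov(q.T,aweights=w);e,v=np.linalg.eigh(C);print(mu,np.sqrt(12*e),np.degrees(np.arctan2(v[1,1],v[0,1])))
go([.42,-.2,.211],0);go([.467,.268,.15],0)
E
```

```text
[0.46610397 0.26839754] [0.05782934 0.10289555] -178.4050272018923
to [0.42, -0.2, 0.211] 0 shift [ 3.230e-01 -3.152e-01 -3.000e-04] turn [-0.    0.   20.56]
to [0.467, 0.268, 0.15] 0 shift [ 0.5314 -0.7369  0.0607] turn [-0.    0.   20.56]
```

Emit:
{"fn": "carry_out", "kwargs": {
  "targets": [
    [1,[0.2,-0.195,0],[0,0,10]],
    [1,[0.323,-0.315,0],[0,0,20.5]],
    [1,[0.323,-0.315,0],[0,0,20.5]],
    [1,[0.323,-0.315,0],[0,0,20.5]],
    [1,[0.323,-0.315,0],[0,0,20.5]],
    [1,[0.323,-0.315,0],[0,0,20.5]],
    [1,[0.323,-0.315,0],[0,0,20.5]],
    [1,[0.323,-0.315,0],[0,0,20.5]],
    [1,[0.323,-0.315,0],[0,0,20.5]],
    [1,[0.323,-0.315,0],[0,0,20.5]],
    [1,[0.4,-0.49,0],[0,0,20.5]],
    [1,[0.531,-0.737,0.06],[0,0,20.5]]
  ]
}}

```text
time: 2.5
tool_pos: [0.4286, -0.101, 0.2044]
orientation: [0.0, 1.0, -0.001, 0.001]
wrist_force: [1.4, -0.5, -0.1]
grip_width: 0.0857
gripper_force: 0.0
```

```bash
python3 - <<'E'
from h import *
A=np.load("avg.npz")["top"]
for th in(140,160):
    x0,x1,y0,y1=183,210,225,270
    p=A[y0:y1,x0:x1,2];m=(p>th).astype(np.uint8);k,l,s,c=cv2.connectedComponentsWithStats(m);i=1+np.argmax(s[1:,4])
    # fill disc
    cn=cv2.findContours((l==i).astype(np.uint8),cv2.RETR_EXTERNAL,cv2.CHAIN_APPROX_NONE)[0];mm=np.zeros_like(m);cv2.drawContours(mm,cn,-1,1,-1)
    yy,xx=np.nonzero(mm);q=np.array([onz("top",(a+x0,b+y0),.03)[:2] for a,b in zip(xx,yy)])
    C=np.cov(q.T);e,v=np.linalg.eigh(C);print(q.mean(0),np.sqrt(12*e),np.degrees(np.arctan(v[1,1]/v[0,1])))
st();go([.4665,.268,.12],2);go([.4665,.268,.008],2)
E
```

```text
[0.46843311 0.26968419] [0.04093987 0.07805788] 4.445164505494451
[0.46632065 0.26839673] [0.03765014 0.07194067] -2.047040198719069
t 2.5 p [ 0.4286 -0.101   0.2044] yaw -0.12 z [ 2.2e-03 -9.0e-04 -1.0e+00] F [ 1.4 -0.5 -0.1] M [ 0.04 -0.08 -0.05] q [ 0.31  0.19 -0.2   2.07  0.05  0.88 -1.49] g 0.0857 0.0
to [0.4665, 0.268, 0.12] 2 shift [ 0.037  -0.3692  0.0841] turn [ 0.05 -0.12 -2.12]
to [0.4665, 0.268, 0.008] 2 shift [ 0.0367 -0.3693  0.1961] turn [ 0.05 -0.12 -2.12]
```

Emit:
{"fn": "carry_out", "kwargs": {
  "targets": [
    [0.2,[0.037,-0.369,0.084],[0,0,0]],
    [0.2,[0.037,-0.369,0.084],[0,0,0]],
    [0.2,[0.037,-0.369,0.084],[0,0,0]],
    [0.2,[0.037,-0.369,0.084],[0,0,0]],
    [0.2,[0.037,-0.369,0.084],[0,0,0]],
    [0.2,[0.037,-0.369,0.084],[0,0,0]],
    [0.2,[0.037,-0.369,0.084],[0,0,0]],
    [0.2,[0.037,-0.369,0.084],[0,0,0]],
    [0.2,[0.037,-0.369,0.084],[0,0,0]],
    [0.2,[0.037,-0.369,0.084],[0,0,0]],
    [0.2,[0.037,-0.369,0.084],[0,0,0]],
    [0.2,[0.037,-0.369,0.084],[0,0,0]]
  ]
}}

```text
time: 3.7
tool_pos: [0.4652, 0.2661, 0.1199]
orientation: [0.0, 1.0, -0.001, 0.0]
wrist_force: [-0.9, -0.8, 0.5]
grip_width: 0.0513
gripper_force: 0.0
```

```bash
python3 - <<'E'
from h import *
st();go([.4665,.268,.06],0);go([.4665,.268,.008],0)
E
```

```text
t 3.7 p [0.4652 0.2661 0.1199] yaw -0.08 z [ 5.e-04 -8.e-04 -1.e+00] F [-0.9 -0.8  0.5] M [ 0.   -0.   -0.04] q [-0.35  0.49 -0.33  1.9   0.22  0.79 -2.37] g 0.0513 0.0
to [0.4665, 0.268, 0.06] 0 shift [ 0.0013 -0.0019  0.0599] turn [ 0.05 -0.03 -0.08]
to [0.4665, 0.268, 0.008] 0 shift [ 0.0013 -0.002   0.1119] turn [ 0.05 -0.03 -0.08]
```

Emit:
{"fn": "carry_out", "kwargs": {
  "targets": [
    [0.5,[0.001,-0.003,0.05],[0,0,0]],
    [0.5,[0.001,-0.003,0.085],[0,0,0]],
    [0.5,[0.001,-0.003,0.1],[0,0,0]],
    [0.5,[0.001,-0.003,0.11],[0,0,0]],
    [0.5,[0.001,-0.003,0.111],[0,0,0]],
    [-0.2,[0.001,-0.003,0.111],[0,0,0]],
    [-1,[0.001,-0.003,0.111],[0,0,0]],
    [-1,[0.001,-0.003,0.111],[0,0,0]],
    [-1,[0.001,-0.003,0.111],[0,0,0]],
    [-1,[0.001,-0.003,0.111],[0,0,0]],
    [-1,[0.001,-0.003,0.111],[0,0,0]],
    [-1,[0.001,-0.003,0.111],[0,0,0]]
  ]
}}

```text
time: 4.9
tool_pos: [0.4678, 0.2723, 0.0115]
orientation: [-0.001, 1.0, 0.0, 0.002]
wrist_force: [-2.0, -1.2, 18.2]
grip_width: -0.0002
gripper_force: 9.5
```

```bash
python3 - <<'E'
from h import *
st()
f=env.grab_frame("top");g=env.grab_frame("scene")
im=np.hstack([cv2.resize(f[190:290,150:250],None,fx=4,fy=4),cv2.resize(g[270:370,170:270],None,fx=4,fy=4)]);cv2.imwrite("pics/grasp.png",im[:,:,::-1])
E
```

```text
t 4.9 p [0.4678 0.2723 0.0115] yaw 0.05 z [ 0.0043  0.0022 -1.    ] F [-2.  -1.2 18.2] M [-0.42  0.47 -0.02] q [-0.41  0.67 -0.27  1.93  0.3   0.57 -2.44] g -0.0002 9.5
```

View pics/grasp.png

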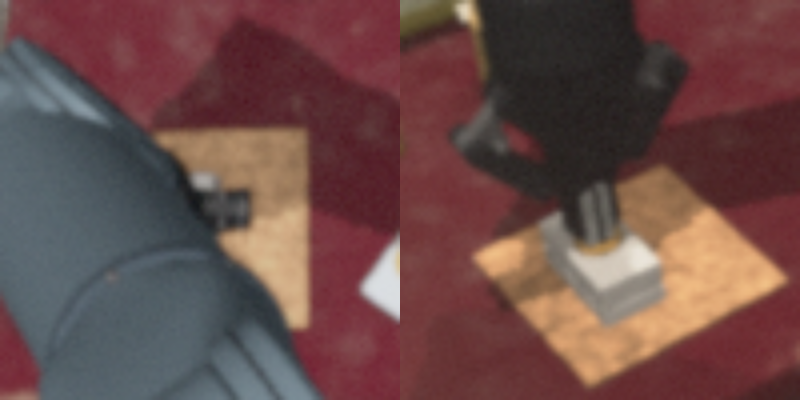

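The view shows the shut fingers apparently at the die's disc, scene pixel about (220,331), with the width near 0. The grasp failed, so I'll check where the TCP projects.

```bash
python3 - <<'E'
from h import *
p,R,o=pose()
for z in(.0,.01,.03,.05): print(z,proj("scene",[p[0],p[1],z]).round(1),proj("top",[p[0],p[1],z]).round(1))
for e in([.5,.25,.03],[.43,.25,.03],[.43,.287,.03],[.5,.287,.03]):print(proj("scene",e).round(1))
go([.468,.27,.1],0)
E
```

```text
0.0 [[219.7 339.5]] [[196.6 247. ]]
0.01 [[219.1 335.9]] [[195.8 246.6]]
0.03 [[217.8 328.7]] [[194.1 245.9]]
0.05 [[216.5 321.3]] [[192.3 245.2]]
[[220.  316.9]]
[[236.  333.3]]
[[220.1 341.1]]
[[204.6 324. ]]
to [0.468, 0.27, 0.1] 0 shift [ 0.0006  0.0021 -0.0885] turn [-0.13 -0.25  0.05]
```

Emit:
{"fn": "carry_out", "kwargs": {
  "targets": [
    [-0.8,[0,0,-0.01],[0,0,0]],
    [-0.5,[0,0,-0.04],[0,0,0]],
    [0.5,[0,0,-0.09],[0,0,0]],
    [1,[0,0.1,-0.12],[0,0,0]],
    [1,[0,0.15,-0.12],[0,0,0]],
    [1,[0,0.15,-0.12],[0,0,0]],
    [1,[0,0.15,-0.12],[0,0,0]],
    [1,[0,0.15,-0.12],[0,0,0]]
  ]
}}

```text
time: 5.8
tool_pos: [0.4663, 0.1194, 0.1294]
orientation: [0.0, 1.0, -0.001, 0.001]
wrist_force: [1.0, 0.5, 0.1]
grip_width: 0.0855
gripper_force: 0.0
```

```bash
python3 - <<'E'
from h import *
st()
f=env.grab_frame("top");g=env.grab_frame("scene")
im=np.hstack([cv2.resize(f[190:290,150:250],None,fx=4,fy=4),cv2.resize(g[270:370,170:270],None,fx=4,fy=4)]);cv2.imwrite("pics/after.png",im[:,:,::-1])
E
```

```text
t 5.8 p [0.4663 0.1194 0.1294] yaw -0.15 z [ 1.4e-03 -2.0e-04 -1.0e+00] F [1.  0.5 0.1] M [ 0.06 -0.01 -0.01] q [-0.07  0.39 -0.33  2.03  0.19  0.75 -2.09] g 0.0855 0.0
```

View pics/after.png

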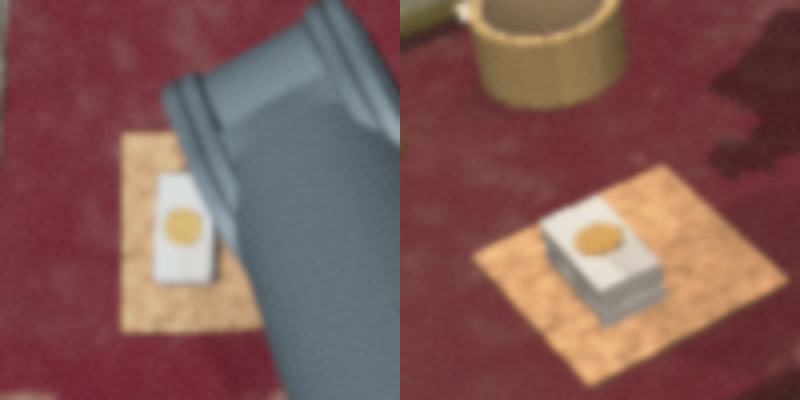

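The die hasn't moved. The fingertips had stopped on the disc, at z about 0.03, while the TCP read 0.0115, so the tips seem to end short of the TCP. I'll go back with the gap at mid opening and descend step by step, watching the force.

Emit:
{"fn": "carry_out", "kwargs": {
  "targets": [
    [0.3,[0,-0.149,0],[0,0,0]],
    [0.3,[0,-0.149,0],[0,0,0]],
    [0.3,[0,-0.149,0],[0,0,0]],
    [0.3,[0,-0.149,0.03],[0,0,0]],
    [0.3,[0,-0.149,0.07],[0,0,0]],
    [0.3,[0,-0.149,0.1],[0,0,0]],
    [0.3,[0,-0.149,0.12],[0,0,0]],
    [0.3,[0,-0.149,0.12],[0,0,0]],
    [0.3,[0,-0.149,0.12],[0,0,0]],
    [0.3,[0,-0.149,0.12],[0,0,0]]
  ]
}}

```text
time: 6.9
tool_pos: [0.4662, 0.2715, 0.0098]
orientation: [-0.001, 1.0, 0.001, 0.001]
wrist_force: [0.8, 0.7, 0.5]
grip_width: 0.0556
gripper_force: 0.0
```

```bash
python3 - <<'E'
from h import *
st()
g=env.grab_frame("scene")
cv2.imwrite("pics/g2.png",cv2.resize(g[270:370,170:270],None,fx=5,fy=5)[:,:,::-1])
E
```

```text
t 6.9 p [0.4662 0.2715 0.0098] yaw 0.12 z [ 0.0016  0.0016 -1.    ] F [0.8 0.7 0.5] M [ 0.03 -0.01 -0.05] q [-0.4   0.67 -0.28  1.93  0.32  0.58 -2.45] g 0.0556 0.0
```

View pics/g2.png

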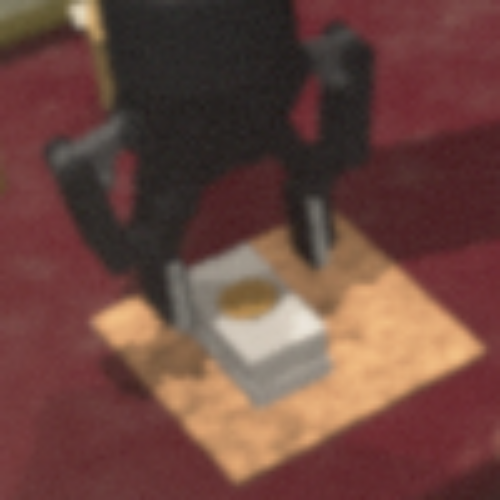

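Nothing touches. The tips show at scene pixels (206,336) and (234,323), which straddles the die, but only at about its top height. They really do end about 19 mm short of the reported TCP, so I'll go 18 mm lower, watch the force, then close.

Emit:
{"fn": "carry_out", "kwargs": {
  "targets": [
    [0.3,[0,0.003,0.006],[0,0,0]],
    [0.3,[0,0.003,0.012],[0,0,0]],
    [0.3,[0,0.003,0.016],[0,0,0]],
    [0.3,[0,0.003,0.018],[0,0,0]],
    [0.3,[0,0.003,0.018],[0,0,0]],
    [0.3,[0,0.003,0.018],[0,0,0]]
  ]
}}

```text
time: 7.55
tool_pos: [0.4656, 0.2671, -0.0094]
orientation: [-0.0, 1.0, 0.001, -0.0]
wrist_force: [-0.2, -0.5, 0.5]
grip_width: 0.0556
gripper_force: 0.0
```

Emit:
{"fn": "carry_out", "kwargs": {
  "targets": [
    [-0.1,[0,0,0],[0,0,0]],
    [-0.5,[0,0,0],[0,0,0]],
    [-1,[0,0,0],[0,0,0]],
    [-1,[0,0,0],[0,0,0]],
    [-1,[0,0,0],[0,0,0]],
    [-1,[0,0,0],[0,0,0]]
  ]
}}

```text
time: 8.15
tool_pos: [0.466, 0.2676, -0.0088]
orientation: [-0.0, 1.0, 0.001, 0.0]
wrist_force: [-1.2, -0.5, 6.3]
grip_width: 0.0347
gripper_force: 60.6
```

Emit:
{"fn": "carry_out", "kwargs": {
  "targets": [
    [0,[0,0,0],[0,0,0]],
    [0,[0,0,-0.004],[0,0,0]],
    [0,[0,0,-0.004],[0,0,0]],
    [0,[0,0,-0.004],[0,0,0]],
    [-1,[0,0,-0.004],[0,0,0]],
    [-1,[0,0,-0.004],[0,0,0]],
    [-1,[0,0,-0.004],[0,0,0]],
    [-1,[0,0,-0.004],[0,0,0]],
    [-1,[0,0,-0.004],[0,0,0]]
  ]
}}

```text
time: 9.05
tool_pos: [0.4657, 0.2669, -0.0051]
orientation: [0.0, 1.0, 0.0, 0.0]
wrist_force: [-1.6, -0.7, 5.0]
grip_width: 0.0345
gripper_force: 60.5
```

Emit:
{"fn": "carry_out", "kwargs": {
  "targets": [
    [-1,[0,0,-0.03],[0,0,0]],
    [-1,[0,0,-0.08],[0,0,0]],
    [-1,[0,0,-0.12],[0,0,0]],
    [-1,[0,0,-0.12],[0,0,0]],
    [-1,[0,0,-0.12],[0,0,0]]
  ]
}}

```text
time: 9.55
tool_pos: [0.4657, 0.2667, 0.1148]
orientation: [-0.0, 1.0, 0.0, 0.0]
wrist_force: [-1.5, 0.5, -2.8]
grip_width: 0.0346
gripper_force: 61.2
```

```bash
python3 - <<'E'
from h import *
st();go([.5503,-.0125,.1145],-8.5)
for n in("top","scene"):print(n,[(np.round(d["centre"]).tolist(),round(d["p"],2)) for d in (env.grab_frame(n),env.recognise("seal_die",n))[1]][:5])
E
```

```text
t 9.55 p [0.4657 0.2667 0.1148] yaw 0.04 z [ 8.e-04  1.e-04 -1.e+00] F [-1.5  0.5 -2.8] M [-0.01  0.03 -0.05] q [-0.33  0.5  -0.35  1.9   0.24  0.78 -2.38] g 0.0346 61.2
to [0.5503, -0.0125, 0.1145] -8.5 shift [0.0844 0.2793 0.0003] turn [-0.01 -0.05  8.54]
top [([256.0, 256.0], 0.6)]
scene [([219.0, 290.0], 0.95), ([286.0, 314.0], 0.87)]
```

Held: the width is 35 mm and the extra weight shows. Next I carry it over the nest.

Emit:
{"fn": "carry_out", "kwargs": {
  "targets": [
    [-1,[0.03,0.04,0],[0,0,1]],
    [-1,[0.04,0.09,0],[0,0,3]],
    [-1,[0.05,0.14,0],[0,0,5]],
    [-1,[0.065,0.19,0],[0,0,6]],
    [-1,[0.075,0.24,0],[0,0,8]],
    [-1,[0.083,0.27,0],[0,0,8.5]],
    [-1,[0.0835,0.2803,0],[0,0,8.5]],
    [-1,[0.0835,0.2803,0.03],[0,0,8.5]],
    [-1,[0.0835,0.2803,0.05],[0,0,8.5]],
    [-1,[0.0835,0.2803,0.05],[0,0,8.5]],
    [-1,[0.0835,0.2803,0.05],[0,0,8.5]]
  ]
}}

```text
time: 10.85
tool_pos: [0.5488, -0.0125, 0.0641]
orientation: [-0.0, 0.997, -0.073, -0.001]
wrist_force: [0.0, -0.4, -2.2]
grip_width: 0.0343
gripper_force: 61.1
```

```bash
python3 - <<'E'
from h import *
st();go([.5492,-.0134,.036],-8.5)
g=env.grab_frame("scene");f=env.grab_frame("top")
im=np.hstack([cv2.resize(g[210:310,250:350],None,fx=4,fy=4),cv2.resize(f[160:260,260:360],None,fx=4,fy=4)])
cv2.imwrite("pics/over.png",im[:,:,::-1])
E
```

```text
t 10.85 p [ 0.5488 -0.0125  0.0641] yaw -8.38 z [-1.9e-03  4.0e-04 -1.0e+00] F [ 0.  -0.4 -2.2] M [0.07 0.   0.01] q [ 0.13  0.59 -0.25  1.89  0.22  0.69 -1.96] g 0.0343 61.1
to [0.5492, -0.0134, 0.036] -8.5 shift [0.0006 0.0009 0.0281] turn [-0.01  0.11  0.12]
```

View pics/over.png

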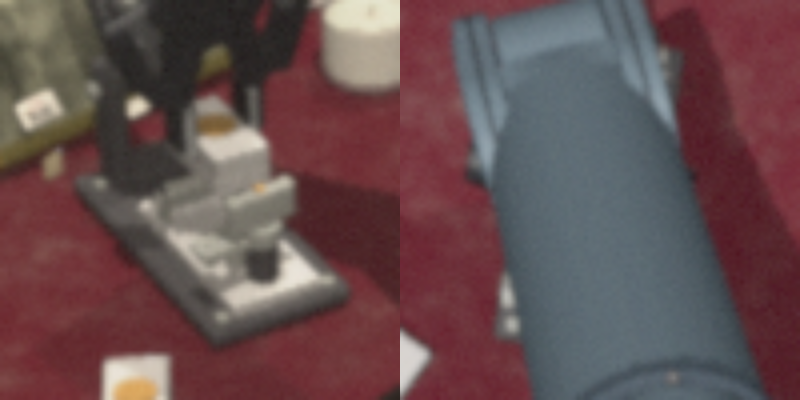

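The scene view shows the die hovering over the nest, in line with it, and the wing still out to the left. I'll lower it gently.

Emit:
{"fn": "carry_out", "kwargs": {
  "targets": [
    [-1,[0.0005,0.0007,0.015],[0,0,0]],
    [-1,[0.0005,0.0007,0.025],[0,0,0]],
    [-1,[0.0005,0.0007,0.031],[0,0,0]],
    [-1,[0.0005,0.0007,0.033],[0,0,0]],
    [-1,[0.0005,0.0007,0.034],[0,0,0]],
    [-1,[0.0005,0.0007,0.034],[0,0,0]]
  ]
}}

```text
time: 11.55
tool_pos: [0.5499, -0.0139, 0.0306]
orientation: [-0.0, 0.997, -0.074, 0.0]
wrist_force: [-0.5, -0.3, -2.4]
grip_width: 0.0341
gripper_force: 61.1
```

```bash
python3 -c "
from h import *
st()"
```

```text
t 11.55 p [ 0.5499 -0.0139  0.0306] yaw -8.44 z [ 1.e-04  1.e-04 -1.e+00] F [-0.5 -0.3 -2.4] M [ 0.04 -0.01 -0.02] q [ 0.12  0.64 -0.23  1.9   0.24  0.62 -1.98] g 0.0341 61.1
```

Emit:
{"fn": "carry_out", "kwargs": {
  "targets": [
    [-1,[0,0,0.002],[0,0,0]],
    [-1,[0,0,0.004],[0,0,0]],
    [-1,[0,0,0.005],[0,0,0]],
    [-1,[0,0,0.005],[0,0,0]]
  ]
}}

```text
time: 11.95
tool_pos: [0.5505, -0.013, 0.0259]
orientation: [-0.001, 0.997, -0.073, 0.001]
wrist_force: [1.0, 3.0, 0.8]
grip_width: 0.0343
gripper_force: 61.4
```

```bash
python3 -c "
from h import *
st()"
```

```text
t 11.95 p [ 0.5505 -0.013   0.0259] yaw -8.4 z [ 0.0013  0.001  -1.    ] F [1.  3.  0.8] M [ 0.77 -0.26 -0.02] q [ 0.12  0.65 -0.23  1.9   0.24  0.61 -1.98] g 0.0343 61.4
```

A light side touch of +3 N in y means a lip on the right. I'll shift 1 mm left and go on.

Emit:
{"fn": "carry_out", "kwargs": {
  "targets": [
    [-1,[0.0003,-0.001,0],[0,0,0]],
    [-1,[0.0003,-0.001,0.001],[0,0,0]],
    [-1,[0.0003,-0.001,0.002],[0,0,0]],
    [-1,[0.0003,-0.001,0.002],[0,0,0]]
  ]
}}

```text
time: 12.35
tool_pos: [0.5504, -0.0124, 0.0241]
orientation: [-0.0, 0.997, -0.074, 0.0]
wrist_force: [-1.1, 4.1, 5.3]
grip_width: 0.0344
gripper_force: 62.0
```

```bash
python3 -c "
from h import *
st()"
```

```text
t 12.35 p [ 0.5504 -0.0124  0.0241] yaw -8.44 z [ 4.e-04  6.e-04 -1.e+00] F [-1.1  4.1  5.3] M [ 0.8   0.08 -0.21] q [ 0.12  0.65 -0.23  1.9   0.24  0.61 -1.98] g 0.0344 62.0
```

Emit:
{"fn": "carry_out", "kwargs": {
  "targets": [
    [-1,[0,-0.0015,-0.001],[0,0,0]],
    [-1,[0,-0.0015,0],[0,0,0]],
    [-1,[0,-0.0015,0.0005],[0,0,0]],
    [-1,[0,-0.0015,0.0005],[0,0,0]]
  ]
}}

```text
time: 12.75
tool_pos: [0.55, -0.012, 0.0227]
orientation: [0.0, 0.997, -0.074, -0.0]
wrist_force: [-0.5, 0.1, -3.2]
grip_width: 0.0346
gripper_force: 61.2
```

```bash
python3 -c "
from h import *
st()"
```

```text
t 12.75 p [ 0.55   -0.012   0.0227] yaw -8.46 z [-1.e-03 -4.e-04 -1.e+00] F [-0.5  0.1 -3.2] M [ 0.16 -0.08  0.01] q [ 0.11  0.66 -0.23  1.9   0.24  0.61 -1.99] g 0.0346 61.2
```

Free again. The underside is now about 8 mm over the floor, so the next millimetres will show whether the rib meets the key.

Emit:
{"fn": "carry_out", "kwargs": {
  "targets": [
    [-1,[0,0,0.001],[0,0,0]],
    [-1,[0,0,0.002],[0,0,0]],
    [-1,[0,0,0.003],[0,0,0]],
    [-1,[0,0,0.003],[0,0,0]]
  ]
}}

```text
time: 13.15
tool_pos: [0.5505, -0.012, 0.0214]
orientation: [0.0, 0.997, -0.074, -0.0]
wrist_force: [-4.8, -0.8, 14.8]
grip_width: 0.0346
gripper_force: 63.2
```

```bash
python3 -c "
from h import *
st()"
```

```text
t 13.15 p [ 0.5505 -0.012   0.0214] yaw -8.46 z [-3.e-04 -9.e-04 -1.e+00] F [-4.8 -0.8 14.8] M [-0.03  1.26 -0.05] q [ 0.11  0.66 -0.22  1.9   0.24  0.61 -1.99] g 0.0346 63.2
```

It stands at about 7 mm with 18 N up and a moment towards the clamp end, so the rib is on the key. I'll lift out and turn the die end for end.

Emit:
{"fn": "carry_out", "kwargs": {
  "targets": [
    [-1,[0,0,-0.02],[0,0,0]],
    [-1,[0,0,-0.055],[0,0,0]],
    [-1,[0,0,-0.08],[0,0,0]],
    [-1,[0,0,-0.08],[0,0,-8.5]],
    [-1,[0,0,-0.08],[0,0,-17]],
    [-1,[0,0,-0.08],[0,0,-25.5]],
    [-1,[0,0,-0.08],[0,0,-34]],
    [-1,[0,0,-0.08],[0,0,-42.5]],
    [-1,[0,0,-0.08],[0,0,-51]],
    [-1,[0,0,-0.08],[0,0,-59.5]],
    [-1,[0,0,-0.08],[0,0,-68]],
    [-1,[0,0,-0.08],[0,0,-76.5]]
  ]
}}

```text
time: 14.35
tool_pos: [0.5501, -0.0121, 0.0998]
orientation: [0.0, 0.827, 0.562, -0.0]
wrist_force: [0.7, -0.8, -2.1]
grip_width: 0.0344
gripper_force: 61.2
```

Emit:
{"fn": "carry_out", "kwargs": {
  "targets": [
    [-1,[0,0,0],[0,0,-8.5]],
    [-1,[0,0,0],[0,0,-17]],
    [-1,[0,0,0],[0,0,-25.5]],
    [-1,[0,0,0],[0,0,-34]],
    [-1,[0,0,0],[0,0,-42.5]],
    [-1,[0,0,0],[0,0,-51]],
    [-1,[0,0,0],[0,0,-59.5]],
    [-1,[0,0,0],[0,0,-68]],
    [-1,[0,0,0],[0,0,-76.5]],
    [-1,[0,0,0],[0,0,-85]],
    [-1,[0,0,0],[0,0,-93.5]],
    [-1,[0,0,0],[0,0,-102]]
  ]
}}

```text
time: 15.55
tool_pos: [0.5502, -0.0124, 0.0997]
orientation: [-0.0, 0.084, 0.996, -0.0]
wrist_force: [-0.5, 0.0, -2.2]
grip_width: 0.0346
gripper_force: 61.2
```

Emit:
{"fn": "carry_out", "kwargs": {
  "targets": [
    [-1,[0,0,0],[0,0,-1.5]],
    [-1,[0,0,0],[0,0,-1.5]],
    [-1,[0,0,0],[0,0,-1.5]]
  ]
}}

```text
time: 15.85
tool_pos: [0.5504, -0.0119, 0.1]
orientation: [-0.0, 0.075, 0.997, -0.0]
wrist_force: [0.1, 0.4, -2.0]
grip_width: 0.0345
gripper_force: 61.1
```

```bash
python3 -c "
from h import *
st();go([.5502,-.012,.035],171.5)"
```

```text
t 15.85 p [ 0.5504 -0.0119  0.1   ] yaw 171.38 z [-2.e-04 -3.e-04 -1.e+00] F [ 0.1  0.4 -2. ] M [ 0.    0.02 -0.03] q [ 0.65  0.75 -0.99  1.85  0.76  0.98  0.74] g 0.0345 61.1
to [0.5502, -0.012, 0.035] 171.5 shift [ 0.0001 -0.0001  0.065 ] turn [-0.02 -0.01 -0.12]
```

Turned. I'll lower it again, slowly.

Emit:
{"fn": "carry_out", "kwargs": {
  "targets": [
    [-1,[0,0,0.03],[0,0,0]],
    [-1,[0,0,0.055],[0,0,0]],
    [-1,[0,0,0.067],[0,0,0]],
    [-1,[0,0,0.07],[0,0,0]],
    [-1,[0,0,0.072],[0,0,0]],
    [-1,[0,0,0.072],[0,0,0]]
  ]
}}

```text
time: 16.45
tool_pos: [0.5512, -0.0114, 0.0289]
orientation: [0.001, 0.074, 0.997, 0.0]
wrist_force: [-0.5, 0.6, -2.5]
grip_width: 0.0347
gripper_force: 61.0
```

Emit:
{"fn": "carry_out", "kwargs": {
  "targets": [
    [-1,[0,0,0.001],[0,0,0]],
    [-1,[0,0,0.002],[0,0,0]],
    [-1,[0,0,0.003],[0,0,0]],
    [-1,[0,0,0.003],[0,0,0]]
  ]
}}

```text
time: 16.85
tool_pos: [0.5503, -0.0116, 0.0252]
orientation: [-0.0, 0.074, 0.997, -0.0]
wrist_force: [-0.6, -0.3, -2.3]
grip_width: 0.0346
gripper_force: 61.2
```

```bash
python3 -c "
from h import *
st()"
```

```text
t 16.85 p [ 0.5503 -0.0116  0.0252] yaw 171.56 z [-1.e-04 -0.e+00 -1.e+00] F [-0.6 -0.3 -2.3] M [-0.03  0.08 -0.01] q [ 0.59  0.85 -0.89  1.88  0.87  0.87  0.66] g 0.0346 61.2
```

Emit:
{"fn": "carry_out", "kwargs": {
  "targets": [
    [-1,[0,0,0.001],[0,0,0]],
    [-1,[0,0,0.002],[0,0,0]],
    [-1,[0,0,0.003],[0,0,0]],
    [-1,[0,0,0.004],[0,0,0]],
    [-1,[0,0,0.0045],[0,0,0]],
    [-1,[0,0,0.0045],[0,0,0]]
  ]
}}

```text
time: 17.45
tool_pos: [0.5501, -0.0116, 0.0203]
orientation: [-0.0, 0.074, 0.997, -0.0]
wrist_force: [-3.2, 0.9, -1.9]
grip_width: 0.0342
gripper_force: 61.1
```

```bash
python3 -c "
from h import *
st()"
```

```text
t 17.45 p [ 0.5501 -0.0116  0.0203] yaw 171.56 z [-8.e-04  0.e+00 -1.e+00] F [-3.2  0.9 -1.9] M [ 0.12  0.52 -0.02] q [ 0.58  0.86 -0.89  1.88  0.88  0.86  0.66] g 0.0342 61.1
```

It has passed the key height freely. There is a light Fx of -3 N, so I'll ease 1 mm towards the clamp and continue.

Emit:
{"fn": "carry_out", "kwargs": {
  "targets": [
    [-1,[0.0008,0,0],[0,0,0]],
    [-1,[0.0008,0,0.001],[0,0,0]],
    [-1,[0.0008,0,0.002],[0,0,0]],
    [-1,[0.0008,0,0.003],[0,0,0]],
    [-1,[0.0008,0,0.003],[0,0,0]]
  ]
}}

```text
time: 17.95
tool_pos: [0.5499, -0.0115, 0.0176]
orientation: [0.0, 0.074, 0.997, 0.0]
wrist_force: [0.1, 0.8, -2.2]
grip_width: 0.0347
gripper_force: 61.1
```

```bash
python3 -c "
from h import *
st()"
```

```text
t 17.95 p [ 0.5499 -0.0115  0.0176] yaw 171.56 z [ 4.e-04  1.e-04 -1.e+00] F [ 0.1  0.8 -2.2] M [-0.01  0.02 -0.03] q [ 0.58  0.86 -0.88  1.88  0.89  0.86  0.65] g 0.0347 61.1
```

Free. A few more millimetres should bring it to the lift pad and the floor.

Emit:
{"fn": "carry_out", "kwargs": {
  "targets": [
    [-1,[0,0,0.001],[0,0,0]],
    [-1,[0,0,0.0015],[0,0,0]],
    [-1,[0,0,0.0025],[0,0,0]],
    [-1,[0,0,0.003],[0,0,0]],
    [-1,[0,0,0.003],[0,0,0]]
  ]
}}

```text
time: 18.45
tool_pos: [0.55, -0.0115, 0.015]
orientation: [0.0, 0.074, 0.997, -0.0]
wrist_force: [-1.0, -1.3, 4.8]
grip_width: 0.0348
gripper_force: 61.9
```

```bash
python3 -c "
from h import *
st()"
```

```text
t 18.45 p [ 0.55   -0.0115  0.015 ] yaw 171.56 z [ 6.e-04 -3.e-04 -1.e+00] F [-1.  -1.3  4.8] M [-0.16  0.23 -0.03] q [ 0.58  0.86 -0.88  1.88  0.89  0.85  0.65] g 0.0348 61.9
```

Seated: the height matches the floor with about 7 N up. I'll release, then rise.

Emit:
{"fn": "carry_out", "kwargs": {
  "targets": [
    [-0.1,[0,0,0],[0,0,0]],
    [0.2,[0,0,0],[0,0,0]],
    [0.2,[0,0,0],[0,0,0]],
    [0.2,[0,0,0],[0,0,0]],
    [0.2,[0,0,0],[0,0,0]],
    [0.2,[0,0,-0.01],[0,0,0]],
    [0.2,[0,0,-0.04],[0,0,0]],
    [0.2,[0,0,-0.08],[0,0,0]],
    [0.2,[0,0,-0.12],[0,0,0]],
    [0.2,[0,0,-0.12],[0,0,0]],
    [0.2,[0,0,-0.12],[0,0,0]]
  ]
}}

```text
time: 19.55
tool_pos: [0.5502, -0.0116, 0.1358]
orientation: [0.001, 0.074, 0.997, -0.0]
wrist_force: [0.0, -1.0, -0.5]
grip_width: 0.051
gripper_force: 0.0
```

```bash
python3 - <<'E'
from h import *
st()
g=env.grab_frame("scene");f=env.grab_frame("top")
im=np.hstack([cv2.resize(g[230:310,260:340],None,fx=5,fy=5),cv2.resize(f[180:260,270:350],None,fx=5,fy=5)])
cv2.imwrite("pics/seated.png",im[:,:,::-1])
c,s=np.cos(np.radians(-8.5)),np.sin(np.radians(-8.5))
print("bar",.5500-.059*c,-.0115-.059*s)
E
```

```text
t 19.55 p [ 0.5502 -0.0116  0.1358] yaw 171.55 z [ 2.1e-03 -6.0e-04 -1.0e+00] F [ 0.  -1.  -0.5] M [-0.02  0.01  0.01] q [ 0.68  0.7  -1.03  1.83  0.71  1.03  0.78] g 0.051 0.0
bar 0.49164806406164696 -0.002779244743352973
```

View pics/seated.png

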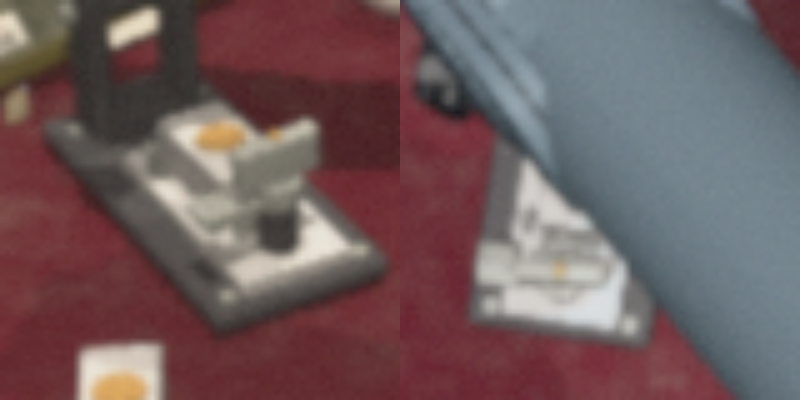

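The scene view shows the die sitting low in the nest and the wing still open on the left; the bar mark is at about scene (314,257). Next I move over the clamp bar and turn the tool.

```bash
python3 -c "
from h import *
go([.492,-.003,.13],81.5)"
```

```text
to [0.492, -0.003, 0.13] 81.5 shift [0.0576 0.0004 0.004 ] turn [-9.000e-02 -3.000e-02  9.005e+01]
```

Emit:
{"fn": "carry_out", "kwargs": {
  "targets": [
    [0.2,[0.01,0,0],[0,0,8]],
    [0.2,[0.02,0,0],[0,0,16]],
    [0.2,[0.03,0,0],[0,0,24]],
    [0.2,[0.04,0,0],[0,0,32]],
    [0.2,[0.05,0,0],[0,0,40]],
    [0.2,[0.0575,0.0004,0],[0,0,48]],
    [0.2,[0.0575,0.0004,0],[0,0,56]],
    [0.2,[0.0575,0.0004,0],[0,0,64]],
    [0.2,[0.0575,0.0004,0],[0,0,72]],
    [0.2,[0.0575,0.0004,0],[0,0,80]],
    [0.2,[0.0575,0.0004,0],[0,0,88]],
    [0.2,[0.0575,0.0004,0],[0,0,90]]
  ]
}}

```text
time: 20.85
tool_pos: [0.4919, -0.0027, 0.1336]
orientation: [-0.001, 0.759, 0.652, -0.001]
wrist_force: [0.1, 0.6, -0.0]
grip_width: 0.0511
gripper_force: 0.0
```

Emit:
{"fn": "carry_out", "kwargs": {
  "targets": [
    [0.2,[0,0,0],[0,0,0]],
    [0.2,[0,0,0],[0,0,0]],
    [0.2,[0,0,0],[0,0,0]]
  ]
}}

```text
time: 21.15
tool_pos: [0.4925, -0.0026, 0.1342]
orientation: [-0.0, 0.757, 0.653, -0.0]
wrist_force: [0.2, 0.6, 0.3]
grip_width: 0.0512
gripper_force: 0.0
```

```bash
python3 -c "
from h import *
st();go([.492,-.003,.054],81.5)"
```

```text
t 21.15 p [ 0.4925 -0.0026  0.1342] yaw 81.61 z [-9.e-04  2.e-04 -1.e+00] F [0.2 0.6 0.3] M [0.01 0.01 0.01] q [ 0.49  0.48 -0.72  1.98  0.42  0.83 -0.61] g 0.0512 0.0
to [0.492, -0.003, 0.054] 81.5 shift [-0.0004 -0.0004  0.0802] turn [-0.05 -0.    0.11]
```

Emit:
{"fn": "carry_out", "kwargs": {
  "targets": [
    [0.2,[0,0,0.03],[0,0,0]],
    [0.2,[0,0,0.06],[0,0,0]],
    [0.2,[0,0,0.073],[0,0,0]],
    [0.2,[0,0,0.08],[0,0,0]],
    [0.2,[0,0,0.08],[0,0,0]],
    [0.2,[0,0,0.08],[0,0,0]]
  ]
}}

```text
time: 21.75
tool_pos: [0.4936, -0.0025, 0.0554]
orientation: [0.0, 0.757, 0.653, 0.001]
wrist_force: [-0.6, -0.1, 1.1]
grip_width: 0.0513
gripper_force: 0.0
```

Emit:
{"fn": "carry_out", "kwargs": {
  "targets": [
    [-0.3,[0,0,0],[0,0,0]],
    [-0.6,[0,0,0],[0,0,0]],
    [-1,[0,0,0],[0,0,0]],
    [-1,[0,0,0],[0,0,0]],
    [-1,[0,0,0],[0,0,0]],
    [-1,[0,0,0],[0,0,0]]
  ]
}}

```text
time: 22.35
tool_pos: [0.4905, -0.0023, 0.055]
orientation: [-0.001, 0.757, 0.653, -0.002]
wrist_force: [-7.7, 0.8, 10.7]
grip_width: 0.0091
gripper_force: 60.1
```

```bash
python3 -c "
from h import *
st()"
```

```text
t 22.35 p [ 0.4905 -0.0023  0.055 ] yaw 81.6 z [-3.9e-03 -9.0e-04 -1.0e+00] F [-7.7  0.8 10.7] M [ 0.23  1.8  -0.  ] q [ 0.41  0.6  -0.62  2.03  0.55  0.69 -0.72] g 0.0091 60.1
```

Bar gripped: the width fits 11 mm. I'll ease out the side force and turn clockwise.

Emit:
{"fn": "carry_out", "kwargs": {
  "targets": [
    [-1,[0,-0.001,-0.001],[0,0,0]],
    [-1,[0,-0.002,-0.001],[0,0,4]],
    [-1,[0,-0.002,-0.001],[0,0,10]],
    [-1,[0,-0.002,-0.001],[0,0,16]],
    [-1,[0,-0.002,-0.001],[0,0,22]],
    [-1,[0,-0.002,-0.001],[0,0,28]],
    [-1,[0,-0.002,-0.001],[0,0,34]],
    [-1,[0,-0.002,-0.001],[0,0,40]],
    [-1,[0,-0.002,-0.001],[0,0,40]]
  ]
}}

```text
time: 23.25
tool_pos: [0.4899, -0.0021, 0.0551]
orientation: [-0.0, 0.935, 0.355, -0.001]
wrist_force: [-0.6, 1.6, -7.8]
grip_width: 0.009
gripper_force: 59.5
```

```bash
python3 -c "
from h import *
st()"
```

```text
t 23.25 p [ 0.4899 -0.0021  0.0551] yaw 41.53 z [-1.5e-03  1.0e-04 -1.0e+00] F [-0.6  1.6 -7.8] M [ 0.4   0.18 -0.02] q [ 0.28  0.56 -0.45  2.04  0.4   0.63 -1.29] g 0.009 59.5
```

Emit:
{"fn": "carry_out", "kwargs": {
  "targets": [
    [-1,[0,0,0.0005],[0,0,5]],
    [-1,[0,0,0.0005],[0,0,10]],
    [-1,[0,0,0.0005],[0,0,15]],
    [-1,[0,0,0.0005],[0,0,20]],
    [-1,[0,0,0.0005],[0,0,25]],
    [-1,[0,0,0.0005],[0,0,30]],
    [-1,[0,0,0.0005],[0,0,30]]
  ]
}}

```text
time: 23.95
tool_pos: [0.4899, -0.0018, 0.0551]
orientation: [-0.0, 0.995, 0.102, -0.001]
wrist_force: [-4.7, 1.8, 1.2]
grip_width: 0.0091
gripper_force: 60.5
```

```bash
python3 -c "
from h import *
st()"
```

```text
t 23.95 p [ 0.4899 -0.0018  0.0551] yaw 11.7 z [-1.7e-03  1.0e-04 -1.0e+00] F [-4.7  1.8  1.2] M [ 0.66  0.91 -0.02] q [ 0.17  0.54 -0.32  2.04  0.29  0.61 -1.71] g 0.0091 60.5
```

Emit:
{"fn": "carry_out", "kwargs": {
  "targets": [
    [-1,[0,0,0],[0,0,4]],
    [-1,[0,0,0],[0,0,8]],
    [-1,[0,0,0],[0,0,11]],
    [-1,[0,0,0],[0,0,12]],
    [-1,[0,0,0],[0,0,12]]
  ]
}}

```text
time: 24.45
tool_pos: [0.4898, -0.0017, 0.0551]
orientation: [0.0, 1.0, 0.001, -0.001]
wrist_force: [-5.8, 1.6, 2.4]
grip_width: 0.0094
gripper_force: 79.1
```

```bash
python3 -c "
from h import *
st()"
```

```text
t 24.45 p [ 0.4898 -0.0017  0.0551] yaw 0.09 z [-1.7e-03 -7.0e-04 -1.0e+00] F [-5.8  1.6  2.4] M [0.44 1.1  1.54] q [ 0.13  0.53 -0.27  2.05  0.24  0.6  -1.88] g 0.0094 79.1
```

The stop is felt (1.5 N m), so the clamp is home. I'll relax, release and rise.

Emit:
{"fn": "carry_out", "kwargs": {
  "targets": [
    [-1,[0,0,0],[0,0,-1]],
    [0.2,[0,0,0],[0,0,-1]],
    [0.2,[0,0,0],[0,0,-1]],
    [0.2,[0,0,0],[0,0,-1]],
    [0.2,[0,0,0],[0,0,-1]],
    [0.2,[0,0,-0.01],[0,0,-1]],
    [0.2,[0,0,-0.05],[0,0,-1]],
    [0.2,[0,0,-0.1],[0,0,-1]],
    [0.2,[-0.08,0,-0.13],[0,0,-1]],
    [0.2,[-0.08,0,-0.13],[0,0,-1]],
    [0.2,[-0.08,0,-0.13],[0,0,-1]]
  ]
}}

```text
time: 25.55
tool_pos: [0.4078, -0.0022, 0.1869]
orientation: [0.001, 1.0, 0.005, 0.0]
wrist_force: [1.0, -0.0, -0.0]
grip_width: 0.0512
gripper_force: 0.0
```

```bash
python3 - <<'E'
from h import *
st()
g=env.grab_frame("scene");f=env.grab_frame("top")
im=np.hstack([cv2.resize(g[230:310,260:340],None,fx=5,fy=5),cv2.resize(f[180:260,270:350],None,fx=5,fy=5)])
cv2.imwrite("pics/end.png",im[:,:,::-1])
E
```

```text
t 25.55 p [ 0.4078 -0.0022  0.1869] yaw 0.57 z [ 4.0e-04 -1.8e-03 -1.0e+00] F [ 1. -0. -0.] M [-0.   -0.03 -0.01] q [ 0.23  0.18 -0.37  2.15  0.09  0.83 -1.75] g 0.0512 0.0
```

View pics/end.png

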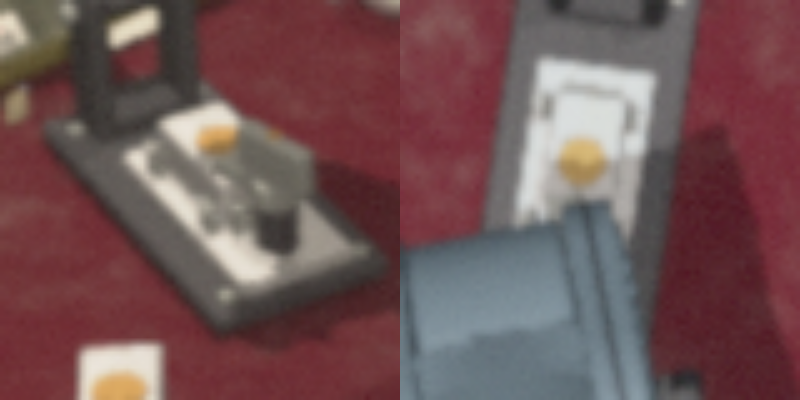

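The final view shows the die square in the nest (disc at about top (306,212)), the bar and wing turned lengthwise over its end, and the gripper clear. I'll hand in the job.

```bash
python3 -c "
from h import *
print(env.finish_job())"
```

```text
the job is handed in; nothing more can be done
None
```

The seal die is in the nest with its open end over the key and the clamp turned to its stop over it; I handed the job in at about 26 s, and no verdict came back.

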